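# Make up and stack the sonde launch kit

### The job

Make up the launch kit: put every new blue clip from the shelf into the grey base tray, in the row where a clip of its own length already lies. Then stack one of the orange trays squarely on the base tray so that all four corner pins drop fully into the sockets, with the washer stack and the rubber stopper in it, and close the kit with the other orange tray on top, its pins fully home too. Build the stack on the base tray, and leave the tin cup, the twine spool and the tape roll where they stand.

Things in the scene. Friction and masses are not known exactly. Their poses are not given: they have to be found in the camera images.
- base_tray: Grey base tray, 0.8 kg, loose on the table; the stack is built on it. One long clip lies across one of its rows, one short clip across the other. All three trays have one shape, 150 mm (x) by 144 mm (y). Origin: centre of the plane of the pin tips it stands on, z up. Two rows run along x, each 64 mm wide: y = 4 to 68 and y = -68 to -4 mm. See tray_a, tray_b.
- tray_a: Orange tray, empty, about 0.32 kg, like tray_b and interchangeable with it. Axes and origin as base_tray. All trays: floor plate z = 14 to 18 mm; 4 mm walls and the 8 mm divider between the rows rise to z = 40 mm; a black grip fin on the divider at the middle, 64 mm long in x, 10 mm thick in y, rises to z = 62 mm: the place to lift the tray by.
- tray_b: Orange tray like tray_a. All trays: square tube posts, 20 mm wide, at x = +-65, y = +-62 mm rise to z = 72 mm; their open tops are sockets 13 mm square. Under each post a pin 9 mm thick, 14 mm long, tapered to 4 mm at the tip. Seated (either way round), a tray's origin is 58 mm above the origin of the tray below; 70 to 72 mm if pins rest on post tops.
- long_1: A new long blue plastic sonde clip: a bar 56 mm long (its x), 14 mm wide, 14 mm high, 18 g. Origin: centre of its underside, z up. It lies on the shelf (or is absent).
- long_2: A new long blue plastic sonde clip: a bar 56 mm long (its x), 14 mm wide, 14 mm high, 18 g. Origin: centre of its underside, z up. It lies on the shelf (or is absent).
- short_1: A new short blue plastic sonde clip: a bar 36 mm long (its x), 14 mm wide, 14 mm high, 18 g. Origin: centre of its underside, z up. It lies on the shelf (or is absent).
- short_2: A new short blue plastic sonde clip: a bar 36 mm long (its x), 14 mm wide, 14 mm high, 18 g. Origin: centre of its underside, z up. It lies on the shelf (or is absent).
- kept_long: A long blue plastic sonde clip: a bar 56 mm long (its x), 14 mm wide, 14 mm high, 18 g. Origin: centre of its underside, z up. It lies in the base tray from the start and marks the row of the long clips.
- kept_short: A short blue plastic sonde clip: a bar 36 mm long (its x), 14 mm wide, 14 mm high, 18 g. Origin: centre of its underside, z up. It lies in the base tray from the start and marks the row of the short clips.
- washers: The ballast: eight steel washers bound as one solid stack, 30 mm across, 24 mm high, about 100 g, standing on the shelf. Origin: centre of its underside, z along its axis.
- stopper: A black rubber stopper, tapered, 25 mm across at the foot and 31 mm at the top, 28 mm high, 25 g, standing on the shelf. Origin: centre of its underside, z along its axis.
- shelf: Fixed beechwood shelf: a board whose top is at z = 30 mm, 380 mm in x (-150 to +230 mm from its origin) by 270 mm in y (+-135 mm), origin at table height, with a lip 8 mm high, 6 mm thick on the +x, -x and -y edges. A sheet-metal chute 130 mm wide ends at its +y edge (y = +130 mm, 35 mm over the table) and rises away to +y.
- tin_cup: A tin cup on the far end of the shelf, 68 mm across, 75 mm high. Origin: centre of its underside. To be left alone.
- twine_spool: A white spool on the table behind the trays, 60 mm across, 60 mm high. Origin: centre of its underside. To be left alone.
- tape_roll: A yellow roll of tape lying flat on the table behind the trays, 72 mm across, 22 mm high. Origin: centre of its underside. To be left alone.
Mind the look-alikes: they are no part of the job. Leave any pink or turquoise look-alike of the tray_b alone.

How it is judged (in metres and radians):
On the way, in this order (a step that is already met when the one before it is completed fails the run):
1. all the new clips lie in the base tray, each in the row of the clip of its length (x of long_1 in the frame of base_tray between -0.071 and 0.071 m and z of long_1 in the frame of base_tray between 0.008 and 0.045 m and ((y of each of kept_long, long_1 in the frame of base_tray above 0.006 m and y of long_1 in the frame of base_tray below 0.067 m) or (y of each of kept_long, long_1 in the frame of base_tray below -0.006 m and y of long_1 in the frame of base_tray above -0.067 m)) and x of long_2 in the frame of base_tray between -0.071 and 0.071 m and z of long_2 in the frame of base_tray between 0.008 and 0.045 m and ((y of each of kept_long, long_2 in the frame of base_tray above 0.006 m and y of long_2 in the frame of base_tray below 0.067 m) or (y of each of kept_long, long_2 in the frame of base_tray below -0.006 m and y of long_2 in the frame of base_tray above -0.067 m)) and x of kept_long in the frame of base_tray between -0.071 and 0.071 m and z of kept_long in the frame of base_tray between 0.008 and 0.045 m and ((y of kept_long in the frame of base_tray between 0.006 and 0.067 m and y of kept_long in the frame of base_tray above 0.006 m) or (y of kept_long in the frame of base_tray between -0.067 and -0.006 m and y of kept_long in the frame of base_tray below -0.006 m)) and x of short_1 in the frame of base_tray between -0.071 and 0.071 m and z of short_1 in the frame of base_tray between 0.008 and 0.045 m and ((y of each of kept_short, short_1 in the frame of base_tray above 0.006 m and y of short_1 in the frame of base_tray below 0.067 m) or (y of each of kept_short, short_1 in the frame of base_tray below -0.006 m and y of short_1 in the frame of base_tray above -0.067 m)) and x of short_2 in the frame of base_tray between -0.071 and 0.071 m and z of short_2 in the frame of base_tray between 0.008 and 0.045 m and ((y of each of kept_short, short_2 in the frame of base_tray above 0.006 m and y of short_2 in the frame of base_tray below 0.067 m) or (y of each of kept_short, short_2 in the frame of base_tray below -0.006 m and y of short_2 in the frame of base_tray above -0.067 m)) and x of kept_short in the frame of base_tray between -0.071 and 0.071 m and z of kept_short in the frame of base_tray between 0.008 and 0.045 m and ((y of kept_short in the frame of base_tray between 0.006 and 0.067 m and y of kept_short in the frame of base_tray above 0.006 m) or (y of kept_short in the frame of base_tray between -0.067 and -0.006 m and y of kept_short in the frame of base_tray below -0.006 m)) and ((y of kept_long in the frame of base_tray above 0 m and y of kept_short in the frame of base_tray below 0 m) or (y of kept_long in the frame of base_tray below 0 m and y of kept_short in the frame of base_tray above 0 m))), for 0.2 s.
2. an orange tray is seated on the base tray, all pins in the sockets (((x of tray_a in the frame of base_tray between -0.004 and 0.004 m and y of tray_a in the frame of base_tray between -0.004 and 0.004 m and z of tray_a in the frame of base_tray between 0.054 and 0.0615 m and angle between the z axis of tray_a and the z axis of base_tray, either way round below 0.04 rad and angle between the x axis of tray_a and the x axis of base_tray, either way round below 0.08 rad) or (x of tray_b in the frame of base_tray between -0.004 and 0.004 m and y of tray_b in the frame of base_tray between -0.004 and 0.004 m and z of tray_b in the frame of base_tray between 0.054 and 0.0615 m and angle between the z axis of tray_b and the z axis of base_tray, either way round below 0.04 rad and angle between the x axis of tray_b and the x axis of base_tray, either way round below 0.08 rad))), for 0.2 s.
3. the other orange tray is seated on that one ((((x of tray_a in the frame of base_tray between -0.004 and 0.004 m and y of tray_a in the frame of base_tray between -0.004 and 0.004 m and z of tray_a in the frame of base_tray between 0.054 and 0.0615 m and angle between the z axis of tray_a and the z axis of base_tray, either way round below 0.04 rad and angle between the x axis of tray_a and the x axis of base_tray, either way round below 0.08 rad) and (x of tray_b in the frame of tray_a between -0.004 and 0.004 m and y of tray_b in the frame of tray_a between -0.004 and 0.004 m and z of tray_b in the frame of tray_a between 0.054 and 0.0615 m and angle between the z axis of tray_b and the z axis of tray_a, either way round below 0.04 rad and angle between the x axis of tray_b and the x axis of tray_a, either way round below 0.08 rad)) or ((x of tray_b in the frame of base_tray between -0.004 and 0.004 m and y of tray_b in the frame of base_tray between -0.004 and 0.004 m and z of tray_b in the frame of base_tray between 0.054 and 0.0615 m and angle between the z axis of tray_b and the z axis of base_tray, either way round below 0.04 rad and angle between the x axis of tray_b and the x axis of base_tray, either way round below 0.08 rad) and (x of tray_a in the frame of tray_b between -0.004 and 0.004 m and y of tray_a in the frame of tray_b between -0.004 and 0.004 m and z of tray_a in the frame of tray_b between 0.054 and 0.0615 m and angle between the z axis of tray_a and the z axis of tray_b, either way round below 0.04 rad and angle between the x axis of tray_a and the x axis of tray_b, either way round below 0.08 rad)))), for 0.2 s.
At the end, for the whole second after the job is handed in: Every clip lies in the base tray, below the rim, in the row of the kept clip of its length; washers and stopper lie in the middle tray; each orange tray is seated on the one below within 4 mm sideways and in height, 0.08 rad in yaw (either way round), 0.04 rad in tilt; trays at rest (all of step 1 and (((x of tray_a in the frame of base_tray between -0.004 and 0.004 m and y of tray_a in the frame of base_tray between -0.004 and 0.004 m and z of tray_a in the frame of base_tray between 0.054 and 0.0615 m and angle between the z axis of tray_a and the z axis of base_tray, either way round below 0.04 rad and angle between the x axis of tray_a and the x axis of base_tray, either way round below 0.08 rad) and (x of washers in the frame of tray_a between -0.071 and 0.071 m and y of washers in the frame of tray_a between -0.068 and 0.068 m and z of washers in the frame of tray_a between 0.008 and 0.05 m) and (x of stopper in the frame of tray_a between -0.071 and 0.071 m and y of stopper in the frame of tray_a between -0.068 and 0.068 m and z of stopper in the frame of tray_a between 0.008 and 0.05 m) and (x of tray_b in the frame of tray_a between -0.004 and 0.004 m and y of tray_b in the frame of tray_a between -0.004 and 0.004 m and z of tray_b in the frame of tray_a between 0.054 and 0.0615 m and angle between the z axis of tray_b and the z axis of tray_a, either way round below 0.04 rad and angle between the x axis of tray_b and the x axis of tray_a, either way round below 0.08 rad)) or ((x of tray_b in the frame of base_tray between -0.004 and 0.004 m and y of tray_b in the frame of base_tray between -0.004 and 0.004 m and z of tray_b in the frame of base_tray between 0.054 and 0.0615 m and angle between the z axis of tray_b and the z axis of base_tray, either way round below 0.04 rad and angle between the x axis of tray_b and the x axis of base_tray, either way round below 0.08 rad) and (x of washers in the frame of tray_b between -0.071 and 0.071 m and y of washers in the frame of tray_b between -0.068 and 0.068 m and z of washers in the frame of tray_b between 0.008 and 0.05 m) and (x of stopper in the frame of tray_b between -0.071 and 0.071 m and y of stopper in the frame of tray_b between -0.068 and 0.068 m and z of stopper in the frame of tray_b between 0.008 and 0.05 m) and (x of tray_a in the frame of tray_b between -0.004 and 0.004 m and y of tray_a in the frame of tray_b between -0.004 and 0.004 m and z of tray_a in the frame of tray_b between 0.054 and 0.0615 m and angle between the z axis of tray_a and the z axis of tray_b, either way round below 0.04 rad and angle between the x axis of tray_a and the x axis of tray_b, either way round below 0.08 rad))) and angle between base_tray's own z axis and vertical below 0.05 rad and linear speed of each of base_tray, tray_a, tray_b below 0.02 m/s); the robot touches nothing.
It fails at once if the tin cup is moved by more than 40 mm or tipped over (distance of tin_cup from where it was at the start of the episode above 0.04 m or angle between tin_cup's own z axis and vertical above 0.5 rad).
It fails at once if the twine spool is moved by more than 40 mm or tipped over (distance of twine_spool from where it was at the start of the episode above 0.04 m or angle between twine_spool's own z axis and vertical above 0.5 rad).
It fails at once if the tape roll is moved by more than 40 mm or tipped over (distance of tape_roll from where it was at the start of the episode above 0.04 m or angle between tape_roll's own z axis and vertical above 0.5 rad).
Of long_1, long_2, short_1, short_2 only 2 to 4 are there at a start; the rules pass over those that are not, and their reading is None.
At some moment in a run one of long_1, long_2, short_1, short_2, washers, stopper may be knocked a few centimetres aside while the robot is not near it.
It also fails if it takes over 210 s, if anything falls off the work surface, if the arm or the gripper's body presses on something with over 40 N, if the wrist force passes 120 N, or if a joint passes its speed limit or range.

### The arm

A 6-joint arm with a two-finger parallel gripper is mounted at the origin on the work surface. World frame = base frame: x ahead of the robot, y to its left, z up, the work surface at z = 0. Lengths are in mm, angles in rad, forces in N, time in s.
With the tool pointing down it reaches from about 325 to 875 mm from the base axis. Payload 4.4 kg.
Tool frame: the origin (TCP) lies on the centre line of the jaws, within the pads' length; the fingertips stand ahead of it and the grasp point (between the pads) lies 6 mm ahead of it (ctrl.tcp_to_tips is the z of the fingertips in the tool frame, in mm); z points along the fingers, y is the line along which they close (so a half turn about z gives the same grasp; the last joint's range is limited). The gripper opens to 85 mm and grips with 20 to 120 N. Pads are 22 mm wide; open, the fingers measure 114 mm over their backs; the gripper's body (76 mm by 85 mm) begins 54 mm behind the grasp point. The pads swing forward as they close: fully open they stand 13 mm farther back than shut.
Start: joints at [-0.15, 0.207, 1.542, -0, 1.393, -0.15], TCP at [575.002, -0.012, 256.282] pointing down, gripper open.
Joint ranges: [-2.73, 2.73], [-0.86, 2.22], [0.23, 2.46], [-1.11, 4.25], [0.08, 2.63], [-2.82, 2.82]. Speed limits (rad/s): [2.79, 2.79, 3.14, 3.14, 3.14, 3.14].

### API

Orientations are given as a 3x3 rotation matrix whose columns are the frame's x, y, z axes.
In Python, from plant import ctrl, sensors, optics gives the robot as it stands. Calls block until the motion is done:
- ctrl.move_ptp(position, orientation): joint-space move of the TCP to a pose.
- ctrl.move_l(position, rot=None, vel=150, threshold=None): straight line of the TCP; rot=None keeps the orientation; vel is the mean speed in mm/s. With threshold (N) it stops when the force on the tool has changed by that much, and returns True; else False.
- ctrl.set_joints(angles): joint-space move.
- ctrl.gripper_to(opening, force=None): finger opening in mm; force is the grip in N (None keeps the last); returns when the fingers have stopped.
- ctrl.hold(seconds).
- ctrl.solve_ik(position, orientation): joint angles nearest the present ones, or None.
- sensors.read_state(): the state.
- optics.grab_frame(name): name is "scene" or "side" or "wrist"; returns (picture, depth): 384x512x3 uint8, red, green, blue; 384x512 float32, mm along the optical axis (not along the pixel's ray), 0 where there is no reading.
- optics.camera_params(name): a dict with "mtx" (3x3 intrinsics, pixels), "k1" (the pictures are not rectified: a ray, as slopes to the right and down, at radius r is drawn at 1 + k1 r^2 times it, then the intrinsics apply), "R" (3x3) and "t" (3): a world point X has camera coordinates R X + t; the wrist camera has in their place "T_tool_cam" (4x4, takes a point from camera to tool coordinates, whose origin is the TCP and whose axes are the flange's). Camera axes: x right, y down, z forward; pixel columns grow to the right and rows downward; lengths in mm; the calibration is good to about 2 mm. A picture is of the moment at which its call begins: read the wrist's pose just before it. camera_params takes no time and is no camera call.
A pose or a line that the arm cannot do raises ctrl.MotionError and nothing moves.
- ctrl.finish_job(): hands the job in; it is judged then, once.
The state is a dict: "t": time; "q": joint angles; "qvel": joint speeds; "tau": joint torques, N m; "eef_pos": TCP position; "eef_rot": TCP orientation; "force": force on the tool from outside, world axes, zero at the start; "wrist_torque": the same for the moment, N m; "grip_width": finger opening in mm; "grasp_force": force on a finger pad.
Only numpy, scipy, OpenCV 4.12 (cv2) and the standard library are available. Lean on these libraries where they do the work, as an engineer would, in place of code of your own. Each camera call takes 0.05 s, during which the arm holds its last target. There are 200 camera calls.

## Working session

There is one attempt and no reset: what is moved stays moved. The work goes in short steps, each a Python script; the robot and the scene stay as the last script left them, time stands still between calls to the robot, and variables do not carry over. Pictures are saved under pics/ and viewed, at most 14 in all, crops included, and the job is handed in when it is done.

```bash
ls; mkdir -p pics; python3 - <<'E'
from plant import ctrl,sensors,optics
import cv2,numpy as np
ims=[]
for n in("scene","side","wrist"):
    im,d=optics.grab_frame(n); np.savez(f"pics/{n}0.npz",im=im,d=d); cv2.imwrite(f"pics/{n}0.png",im[:,:,::-1])
    p=optics.camera_params(n); print(n,{k:np.round(v,3).tolist() for k,v in p.items()}, (d>0).mean())
print(ctrl.tcp_to_tips,sensors.read_state())
E
```

```text
pics
scene {'mtx': [[484.605, 0.0, 249.418], [0.0, 484.605, 197.841], [0.0, 0.0, 1.0]], 'k1': -0.038, 'R': [[-0.371, 0.928, -0.011], [0.683, 0.265, -0.681], [-0.629, -0.261, -0.732]], 't': [201.913, -276.831, 1834.873]} 0.9962107340494791
side {'mtx': [[441.266, 0.0, 257.824], [0.0, 441.266, 191.568], [0.0, 0.0, 1.0]], 'k1': -0.115, 'R': [[-0.962, -0.273, -0.004], [-0.152, 0.549, -0.822], [0.226, -0.79, -0.57]], 't': [468.294, 138.147, 1108.254]} 0.9959309895833334
wrist {'mtx': [[269.207, 0.0, 257.598], [0.0, 269.207, 187.05], [0.0, 0.0, 1.0]], 'k1': 0.017, 'T_tool_cam': [[0.001, -0.955, -0.295, 74.485], [1.0, 0.001, 0.0, -0.026], [0.0, -0.295, 0.955, -116.954], [0.0, 0.0, 0.0, 1.0]]} 0.99615478515625
25.0 {'t': 0.15, 'q': array([-1.50515118e-01,  2.07247595e-01,  1.54260254e+00, -6.20588278e-06,
        1.39348271e+00, -1.50519867e-01]), 'qvel': array([ 0.00270804, -0.00335328, -0.00498193, -0.00010938, -0.00087298,
       -0.00128646]), 'tau': array([ 5.23460058e-04, -3.83512866e+01, -2.92037880e+01, -1.78299792e-04,
        6.64118095e-03, -5.65601522e-05]), 'eef_pos': array([5.74475014e+02, 5.78148230e-02, 2.55390241e+02]), 'eef_rot': array([[-5.62942898e-06,  9.99998518e-01, -1.72143303e-03],
       [ 9.99999967e-01,  6.06822726e-06,  2.54897788e-04],
       [ 2.54907857e-04, -1.72143154e-03, -9.99998486e-01]]), 'force': array([0.44994319, 1.35208799, 0.0027661 ]), 'wrist_torque': array([-0.00308032,  0.00553497,  0.01358302]), 'grasp_force': 0.0, 'grip_width': 85.47195921151153}
```

View pics/scene0.png

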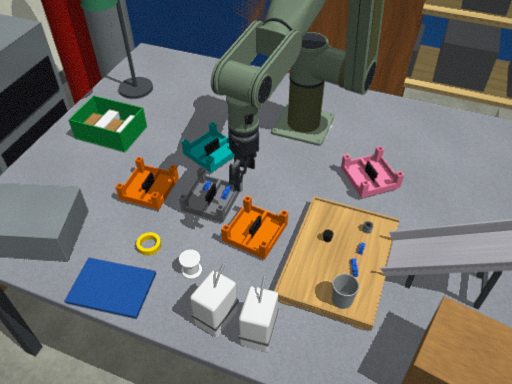

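View pics/side0.png

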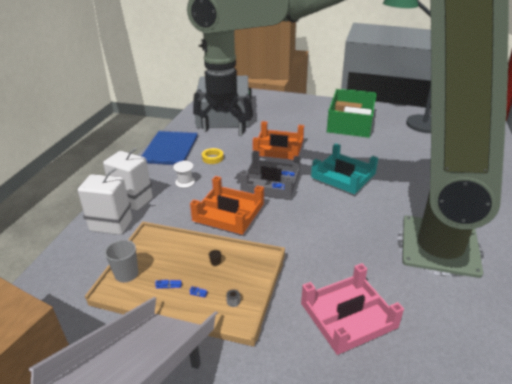

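View pics/wrist0.png

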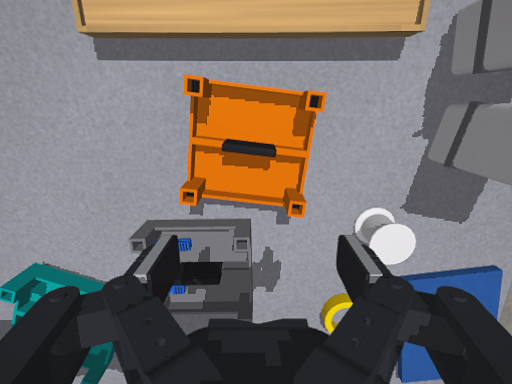

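```bash
cat > h.py <<'E'
from plant import ctrl,sensors,optics
import cv2,numpy as np
DOWN=np.array([[0,1,0],[1,0,0],[0,0,-1.]])
def yawR(a):  # jaws (tool y) along direction a (rad, world); a=0 -> DOWN
    c,s=np.cos(a),np.sin(a); return np.array([[c,-s,0],[s,c,0],[0,0,1]])@DOWN
class View:
    def __init__(s,name,save=None):
        st=sensors.read_state(); s.im,s.d=optics.grab_frame(name); p=optics.camera_params(name)
        s.K=p["mtx"];s.k=np.array([p["k1"],0,0,0.])
        if "R" in p: R=np.array(p["R"]);t=np.array(p["t"]);s.Rc=R.T;s.c=-R.T@t
        else:
            T=np.array(p["T_tool_cam"]);s.Rc=st["eef_rot"]@T[:3,:3];s.c=st["eef_rot"]@T[:3,3]+st["eef_pos"]
        if save: cv2.imwrite(save,s.im[:,:,::-1])
        s.hsv=cv2.cvtColor(s.im,cv2.COLOR_RGB2HSV)
    def rays(s,uv):
        n=cv2.undistortPoints(np.asarray(uv,float).reshape(-1,1,2),s.K,s.k).reshape(-1,2)
        return np.c_[n,np.ones(len(n))]
    def onz(s,uv,z):
        r=s.rays(uv)@s.Rc.T; return s.c+r*((z-s.c[2])/r[:,2])[:,None]
    def world(s):
        v,u=np.mgrid[:384,:512]; r=s.rays(np.c_[u.ravel(),v.ravel()])
        return (s.c+(r*s.d.reshape(-1,1))@s.Rc.T).reshape(384,512,3)
    def mask(s,lo,hi): return cv2.inRange(s.hsv,np.array(lo),np.array(hi))
def blobs(m,amin):
    n,l,st,c=cv2.connectedComponentsWithStats(m)
    return [(l==i) for i in range(1,n) if st[i,4]>=amin]
ORANGE=((3,150,80),(14,255,255)); BLUE=((108,140,60),(128,255,255))
E
python3 - <<'E'
from h import *
for n in("scene","side","wrist"):
    v=View(n);W=v.world()
    for nm,c,a in(("orange",ORANGE,150),("blue",BLUE,8),("pink",((165,60,100),(179,255,255)),100),("dark",((0,0,0),(179,255,45)),20)):
        for b in blobs(v.mask(*c),a):
            p=W[b];p=p[(p[:,2]>0)];
            if len(p) and abs(p[:,1].mean())<900 and p[:,2].max()<200: 
                r=np.argwhere(b).mean(0)[::-1]; print(n,nm,b.sum(),r.round(),np.median(p,0).round(),p.min(0).round(),p.max(0).round())
E
```

```text
scene blue 17 [268.   3.] [-724. -413.   93.] [-743. -426.   72.] [-714. -404.  109.]
scene blue 47 [207. 185.] [ 449. -188.   32.] [ 424. -198.   19.] [ 467. -181.   39.]
scene blue 68 [226. 191.] [ 451. -117.   32.] [ 422. -126.   20.] [ 476. -109.   38.]
scene blue 76 [354. 268.] [602. 335.  45.] [572. 323.  29.] [622. 349.  52.]
scene blue 11 [131. 267.] [ 811. -257.   18.] [ 809. -266.   13.] [ 817. -251.   20.]
scene blue 8 [126. 269.] [ 822. -269.   17.] [ 819. -275.   12.] [ 825. -262.   21.]
scene dark 35 [318. 110.] [ 19.  59. 101.] [12. 46. 60.] [ 37.  63. 144.]
scene dark 27 [316. 121.] [25. 54. 51.] [ 9. 43. 23.] [43. 61. 80.]
scene dark 134 [211. 147.] [ 285. -245.   48.] [ 254. -264.   21.] [ 316. -231.   68.]
scene dark 112 [148. 182.] [ 519. -363.   48.] [ 486. -368.   25.] [ 552. -359.   68.]
scene dark 121 [210. 194.] [ 495. -150.   52.] [ 463. -159.   21.] [ 525. -146.   68.]
scene dark 74 [327. 235.] [530. 237.  58.] [511. 225.  34.] [537. 248.  65.]
scene dark 22 [480. 275.] [479. 670.  16.] [471. 665.   8.] [512. 677.  51.]
scene dark 230 [487. 289.] [582. 669.  97.] [571. 662.   7.] [588. 676. 174.]
scene dark 46 [409. 280.] [583. 485.  38.] [580. 479.  10.] [587. 491.  63.]
side blue 29 [288. 173.] [ 446. -187.   29.] [ 429. -197.   24.] [ 463. -181.   33.]
side blue 28 [277. 185.] [ 460. -114.   30.] [ 449. -124.   24.] [ 473. -107.   34.]
side blue 61 [162. 284.] [607. 344.  42.] [595. 334.  33.] [618. 349.  45.]
side blue 70 [198. 291.] [523. 343.  42.] [506. 336.  31.] [538. 346.  46.]
side dark 180 [344. 167.] [ 284. -243.   44.] [ 255. -257.   24.] [ 310. -232.   65.]
wrist dark 77 [194.  86.] [504.  93.  52.] [500.  88.  50.] [507.  99.  54.]
wrist dark 79 [313. 101.] [637.  78.  52.] [633.  72.  51.] [642.  83.  55.]
wrist dark 20 [295. 206.] [622. -50.  53.] [618. -51.  51.] [626. -48.  53.]
```

```bash
python3 - <<'E'
from h import *
ctrl.move_ptp([555,290,290],DOWN); v=View("wrist","pics/shelf1.png"); print(sensors.read_state()["t"])
W=v.world()
for nm,c,a in(("blue",BLUE,40),("dark",((0,0,0),(179,255,45)),60)):
    for b in blobs(v.mask(*c),a):
        p=W[b]; print(nm,b.sum(),np.argwhere(b).mean(0)[::-1].round(),np.median(p,0).round(),p.min(0).round(),p.max(0).round())
ctrl.move_ptp([480,-230,380],DOWN); v=View("wrist","pics/trays1.png"); print(sensors.read_state()["t"])
W=v.world()
for nm,c,a in(("blue",BLUE,40),("orange",((2,120,60),(20,255,255)),200),("dark",((0,0,0),(179,255,45)),60)):
    for b in blobs(v.mask(*c),a):
        p=W[b]; print(nm,b.sum(),np.argwhere(b).mean(0)[::-1].round(),np.median(p,0).round(),p.min(0).round(),p.max(0).round())
E
```

```text
1.475
blue 225 [298. 124.] [608. 338.  43.] [555. 327.  28.] [626. 363. 407.]
blue 113 [226. 125.] [514. 336.  42.] [506. 330.  33.] [521. 343.  44.]
blue 137 [240. 125.] [532. 336.  43.] [524. 329.  29.] [541. 343.  46.]
blue 174 [277. 131.] [581. 329.  42.] [568. 319.  33.] [593. 338.  45.]
dark 93 [171. 126.] [445. 336.  54.] [438. 330.  52.] [451. 342.  55.]
dark 455 [  9. 150.] [222. 303.  38.] [182. 271.  19.] [555. 363. 407.]
dark 373 [234. 199.] [523. 238.  57.] [509. 221.  32.] [536. 250.  60.]
dark 38191 [259. 335.] [556. 300. 344.] [  98. -139.   -0.] [834. 363. 407.]
3.45
blue 161 [246.  81.] [ 461. -120.   31.] [ 447. -155.   17.] [ 480. -112.  497.]
blue 127 [228.  83.] [ 432. -123.   30.] [ 421. -129.   21.] [ 444. -115.   33.]
blue 8586 [472. 173.] [ 871. -276.   15.] [ 480. -393.    0.] [ 966. -155.  497.]
blue 71 [231. 127.] [ 435. -192.   30.] [ 426. -200.   16.] [ 442. -185.   32.]
blue 91 [242. 127.] [ 454. -192.   31.] [ 445. -199.   28.] [ 480. -155.  497.]
orange 3492 [315.  17.] [570. -29.  18.] [ 480. -155.   -3.] [657.  -4. 497.]
orange 5953 [278. 222.] [ 519. -363.   18.] [ 432. -493.   -2.] [ 614. -155.  497.]
dark 136 [260. 106.] [ 480. -158.   61.] [ 459. -161.   15.] [ 520. -153.  497.]
dark 460 [141. 161.] [ 285. -247.   58.] [ 253. -263.   25.] [ 480. -155.  497.]
dark 425 [278. 225.] [ 517. -365.   50.] [ 480. -371.   20.] [ 548. -155.  497.]
dark 35957 [260. 335.] [ 481. -219.  435.] [  63. -750.   -0.] [ 555. -155.  497.]
dark 373 [128. 367.] [ 442. -235.  434.] [ 427. -242.  417.] [ 453. -217.  449.]
```

View pics/shelf1.png

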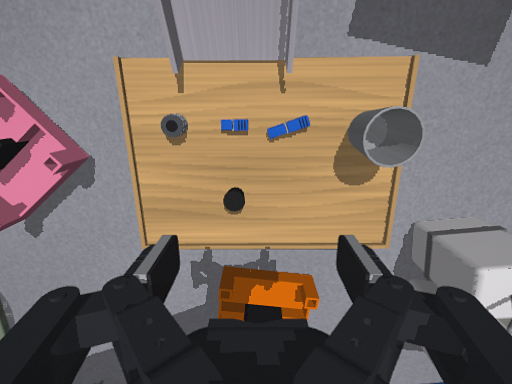

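View pics/trays1.png

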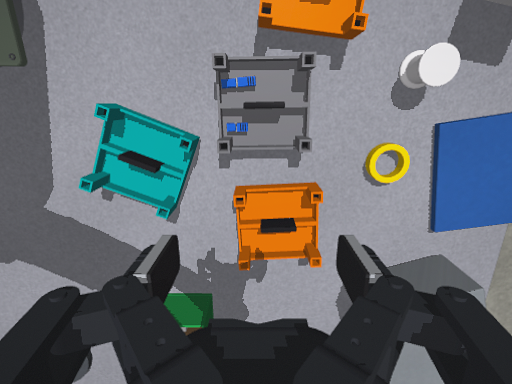

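```bash
cat >> h.py <<'E'
def go(x,y,z,a=0.): # ptp with jaws along a (mod pi), nearest ik
    q=sensors.read_state()["q"]; best=None
    for k in(-1,0,1):
        R=yawR(a+k*np.pi); s=ctrl.solve_ik([x,y,z],R)
        if s is not None:
            d=np.abs(np.array(s)-q).max()
            if best is None or d<best[0]: best=(d,R)
    if best is None: raise RuntimeError("no ik")
    ctrl.move_ptp([x,y,z],best[1])
def look(x,y,z=200,save=None):  # camera straight above x,y
    go(x,y-74,z); ctrl.hold(.2); return View("wrist",save)
def rect(pts):
    (c,(w,h),_),b=cv2.minAreaRect(np.float32(pts[:,:2])),None
    b=cv2.boxPoints(cv2.minAreaRect(np.float32(pts[:,:2]))); e1,e2=b[1]-b[0],b[2]-b[1]
    e=e1 if np.linalg.norm(e1)>np.linalg.norm(e2) else e2
    a=np.arctan2(e[1],e[0]); a=(a+np.pi/2)%np.pi-np.pi/2
    return np.array(c),a,sorted((w,h))   # centre, direction of long side, sizes
def contour(m): return np.argwhere(m)[:,::-1]
def clips(v,ztop):
    m=cv2.morphologyEx(v.mask(*BLUE),cv2.MORPH_CLOSE,np.ones((7,7)))
    return [rect(v.onz(contour(b),ztop)) for b in blobs(m,100)]
def tray(v,x,y,z0=0,yaw0=0):
    W=v.world(); m=(np.abs(W[...,2]-z0-72)<6)&(np.hypot(W[...,0]-x,W[...,1]-y)<125)
    p=v.onz(contour(m),z0+72)[:,:2]; c,a,s=rect(p)
    post=[]
    for i in(-1,1):
        for j in(-1,1):
            d=p-c; q=p[(d[:,0]*i>20)&(d[:,1]*j>20)]; post.append(rect(q)[0] if len(q)>8 else [np.nan]*2)
    P=np.array(post); M=np.array([[i*65,j*62] for i in(-1,1) for j in(-1,1)],float)
    cc=P.mean(0); D=P-cc; yaw=np.arctan2((M[:,0]*D[:,1]-M[:,1]*D[:,0]).sum(),(M*D).sum())
    return cc,yaw,s,np.abs(D-M@np.array([[np.cos(yaw),np.sin(yaw)],[-np.sin(yaw),np.cos(yaw)]])).max()
def pick(x,y,a,z,opening,force,up=200):
    ctrl.gripper_to(opening); go(x,y,z+60,a); ctrl.move_l([x,y,z],vel=120)
    ctrl.gripper_to(0,force); st=sensors.read_state(); ctrl.move_l([x,y,up],vel=200); s2=sensors.read_state()
    print("pick t%.1f w%.1f->%.1f f%.1f"%(st["t"],st["grip_width"],s2["grip_width"],s2["grasp_force"]),s2["force"].round(1))
    return s2["grip_width"]
def place(x,y,a,z,opening,up=200):
    go(x,y,up,a); r=ctrl.move_l([x,y,z],vel=100,threshold=12); ctrl.gripper_to(opening); ctrl.move_l([x,y,up],vel=200); print("placed touch",r,"t%.1f"%sensors.read_state()["t"])
E
python3 - <<'E'
from h import *
v=look(494,-152,200,"pics/base1.png"); t=tray(v,494,-152); print("base",t)
for c in clips(v,32): print(c)
v=look(560,335,200,"pics/clips1.png")
for c in clips(v,44): print("clip",c)
E
```

```text
base (array([ 489.6855545 , -156.48675346]), np.float64(0.01471099690672044), [144.0565185546875, 149.9686737060547], np.float64(0.9664234558575799))
(array([ 449.0730896 , -121.32669067]), np.float32(0.08695102), [14.503254890441895, 55.11337661743164])
(array([ 446.05255127, -191.38540649]), np.float32(0.03669572), [14.724485397338867, 35.94731903076172])
(array([ 785.56317139, -304.45504761]), np.float32(-1.3083206), [16.444990158081055, 158.43177795410156])
clip (array([595.49334717, 333.58480835]), np.float32(0.33359492), [13.61103343963623, 55.158721923828125])
clip (array([524.73431396, 336.51553345]), np.float32(0.0004376173), [11.918481826782227, 35.428524017333984])
```

```bash
python3 - <<'E'
from h import *
B=np.array([489.7,-156.5]);ya=.0147;Rb=np.array([[np.cos(ya),-np.sin(ya)],[np.sin(ya),np.cos(ya)]])
L,S=B+Rb@[25,37],B+Rb@[15,-35]
w=pick(595.5,333.6,.3336+np.pi/2,57,38,30)
if w>10: place(*L,ya+np.pi/2,45.5,24)
v=look(540,335)
cs=clips(v,44); [print("clip",c) for c in cs]
c=[c for c in cs if c[2][1]<45][0]
w=pick(*c[0],c[1]+np.pi/2,57,38,30)
if w>10: place(*S,ya+np.pi/2,45.5,24)
v=look(*B,200,"pics/base2.png"); print("base",tray(v,*B))
for c in clips(v,32): print(c)
E
```

```text
pick t9.2 w12.8->12.9 f32.3 [ 0.3 -0.1 -0.9]
placed touch False t14.6
clip (array([523.96612549, 336.80209351]), np.float32(-0.0007162094), [12.823044776916504, 34.0045051574707])
pick t18.9 w13.2->12.6 f32.3 [ 0.3 -0.6 -0.5]
placed touch False t24.5
base (array([ 484.8259201 , -156.31446075]), np.float64(-0.02230496006636256), [143.6613311767578, 188.6158905029297], np.float64(11.69498294761378))
(array([ 448.98672485, -121.37939453]), np.float32(0.08647406), [14.786556243896484, 55.0371208190918])
(array([ 514.59881592, -121.10749054]), np.float32(0.036129832), [14.435097694396973, 55.50227737426758])
(array([ 445.9331665 , -191.19485474]), np.float32(0.0020703077), [14.551292419433594, 35.80420684814453])
(array([ 505.32705688, -191.61576843]), np.float32(0.00096845627), [13.53062915802002, 34.695682525634766])
(array([ 790.20617676, -343.17599487]), np.float32(-1.3118607), [5.760509490966797, 66.59446716308594])
```

View pics/base2.png

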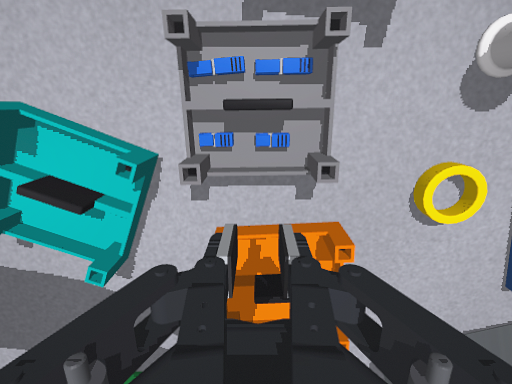

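```bash
sed -i 's/(np.hypot(W\[...,0\]-x,W\[...,1\]-y)<125)/(np.hypot(W[...,0]-x,W[...,1]-y)<112)/' h.py; python3 - <<'E'
from h import *
v=look(490,-156.5); print("base",tray(v,490,-156.5))
v=look(570,20,200,"pics/a1.png"); t=tray(v,570,20); print("A",t)
v=look(*t[0]); t=tray(v,*t[0]); print("A",t); c,ya=t[:2]
a=ya+np.pi/2
ctrl.gripper_to(40); go(*c,130,a); ctrl.move_l([*c,66],vel=120,threshold=15); ctrl.gripper_to(0,40)
st=sensors.read_state(); print("grip",st["grip_width"],st["eef_pos"].round(1),st["force"].round(1))
ctrl.gripper_to(40); ctrl.move_l([*c,150],vel=200)
v=look(*c); print("A2",tray(v,*c), sensors.read_state()["t"])
E
```

```text
base (array([ 489.62625885, -156.28783798]), np.float64(0.013639762246430754), [143.44517517089844, 149.87159729003906], np.float64(0.8899238460763854))
A (array([563.67919922,  22.55179882]), np.float64(-0.11515133483695822), [149.2947235107422, 185.73614501953125], np.float64(2.6280210931972476))
A (array([563.4864502 ,  23.21133518]), np.float64(-0.11949792728809486), [149.8854217529297, 183.98390197753906], np.float64(1.3727494291001676))
grip 9.012958416114763 [564.5  23.1  67.3] [-0.9  1.   4.4]
A2 (array([563.31124115,  22.21787834]), np.float64(-0.12014264059209541), [149.76918029785156, 182.34188842773438], np.float64(1.0872859247980386)) 33.1667
```

```bash
python3 - <<'E'
s=open('h.py').read()
s=s.replace("    p=v.onz(contour(m),z0+72)[:,:2]; c,a,s=rect(p)\n","    m=cv2.morphologyEx(m.astype(np.uint8),cv2.MORPH_OPEN,np.ones((2,2)))\n    m=sum(b for b in sorted(blobs(m,40),key=lambda b:-b.sum())[:4])>0\n    p=v.onz(contour(m),z0+72)[:,:2]; c,a,s=rect(p)\n")
open('h.py','w').write(s)
E
python3 - <<'E'
from h import *
v=View("wrist"); c,ya,s,r=tray(v,563.3,22.2); print("A",c,ya,s,r)
v=look(*c); c,ya,s,r=tray(v,*c); print("A",c,ya,s,r)
v=look(490,-156); print("base",tray(v,490,-156))
print([ (b.sum(),np.argwhere(b).mean(0).round()) for b in blobs((np.abs(v.world()[...,2]-72)<6).astype(np.uint8),20)])
a=ya+np.pi/2
ctrl.gripper_to(40); go(*c,130,a); ctrl.move_l([*c,66],vel=120); ctrl.hold(.3); print(sensors.read_state()["eef_pos"]); ctrl.gripper_to(0,60)
st=sensors.read_state(); print("grip",st["grip_width"],st["eef_pos"].round(1),st["force"].round(1))
ctrl.move_l([*c,90],vel=60);ctrl.hold(.4);st=sensors.read_state(); print("lift",st["t"],st["grip_width"],st["eef_pos"].round(1),st["force"].round(1),st["wrist_torque"])
R=st["eef_rot"];print("jaw yaw",np.arctan2(R[1,1],R[0,1])-a)
E
```

```text
A [564.25611877  21.3944025 ] -0.12053502059617968 [144.87808227539062, 149.896240234375] 0.943972455704639
A [564.24768066  21.28724146] -0.11896800149797884 [144.35800170898438, 150.05120849609375] 0.9860699282092611
base (array([ 490.46209717, -157.19299698]), np.float64(0.015380636023815182), [143.67837524414062, 150.1134796142578], np.float64(0.9091215055830801))
[(np.int64(558), array([ 25., 336.])), (np.int64(575), array([ 27., 175.])), (np.int64(420), array([171., 123.])), (np.int64(335), array([174., 326.])), (np.int64(346), array([175., 189.])), (np.int64(299), array([254., 342.])), (np.int64(92), array([260., 225.])), (np.int64(334), array([276.,  96.]))]
[564.87866574  21.2518353   66.86020148]
grip 8.899533567666229 [564.5  21.4  66.4] [-0.6  0.4  2.4]
lift 38.3333 8.519720986222113 [564.1  21.3  89.7] [ 0.   0.8 -2.6] [ 0.00635642  0.02927833 -0.03097325]
jaw yaw -4.215601521617707e-05
```

```bash
cat >> h.py <<'E'
def seat(T,a,ztcp):
    """tray in hand: bring TCP to T, lower to ztcp (seated height), report"""
    T=np.array(T); cmd=T.copy()
    go(*cmd,ztcp+35,a); 
    for _ in range(2):
        ctrl.hold(.3); e=T-sensors.read_state()["eef_pos"][:2]; cmd=cmd+e; ctrl.move_l([*cmd,ztcp+35],vel=40)
    ctrl.hold(.3); print("over",sensors.read_state()["eef_pos"].round(2))
    h=ctrl.move_l([*cmd,ztcp+16],vel=60,threshold=10); print("touch1",h)
    h=ctrl.move_l([*cmd,ztcp-1.5],vel=25,threshold=15); ctrl.hold(.2); st=sensors.read_state()
    print("down",h,st["eef_pos"].round(2),st["force"].round(1),st["wrist_torque"].round(2),"t%.1f"%st["t"])
    return st["eef_pos"][2]
E
python3 - <<'E'
from h import *
ctrl.move_l([564.2,21.3,200],vel=150)
z=seat([490.5,-155.4],.0154+np.pi/2,66.4+58)
v=View("side","pics/side_s1.png")
E
```

```text
over [ 490.53 -155.36  159.39]
touch1 False
down True [ 490.31 -155.25  124.22] [-1.4 -0.3  4.6] [ 0.06  0.1  -0.02] t42.8
```

```bash
python3 -c "
import cv2;i=cv2.imread('pics/side_s1.png');cv2.imwrite('pics/side_s1c.png',cv2.resize(i[100:240,170:350],None,fx=4,fy=4))"
```

```text
(no output)
```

View pics/side_s1c.png

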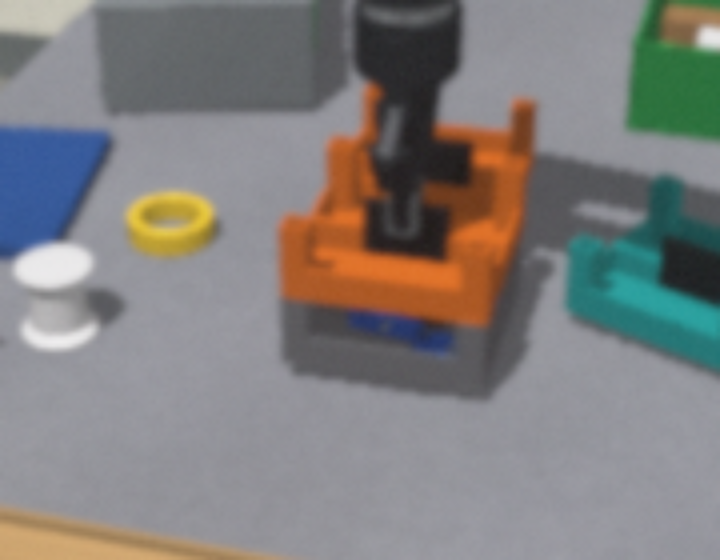

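The orange tray sits flush on the grey base, no gap at the posts (crop around (390,300)), and the height confirms it is seated. Releasing it and fetching the ballast.

```bash
python3 - <<'E'
from h import *
ctrl.gripper_to(40); p=sensors.read_state()["eef_pos"]; ctrl.move_l([p[0],p[1],230],vel=200)
v=look(490.5,-157,270); print("mid",tray(v,490.5,-157,58))
v=look(490,285,230,"pics/shelf2.png"); print("t",sensors.read_state()["t"])
for c in clips(v,44): print("clip",c)
W=v.world()
m=((W[...,2]>47)&(W[...,2]<66)&(W[...,0]>360)&(W[...,0]<640)&(W[...,1]>185)&(W[...,1]<405)).astype(np.uint8)
m=cv2.morphologyEx(m,cv2.MORPH_OPEN,np.ones((3,3)))
for b in blobs(m,60):
    z=np.median(W[b][:,2]); p=v.onz(contour(b),z); (c,r)=cv2.minEnclosingCircle(np.float32(p[:,:2])); print(b.sum(),np.argwhere(b).mean(0)[::-1].round(),z,np.round(c,1),r)
E
```

```text
mid (array([ 489.85145569, -157.43718338]), np.float64(0.01600792181755836), [144.19676208496094, 150.1115264892578], np.float64(0.7128957265275631))
t 47.3583
774 [211.  49.] 53.55225567264745 [445.2 335.6] 14.72149658203125
615 [286. 152.] 57.445851210427065 [521.6 234.8] 15.31064224243164
```

View pics/shelf2.png

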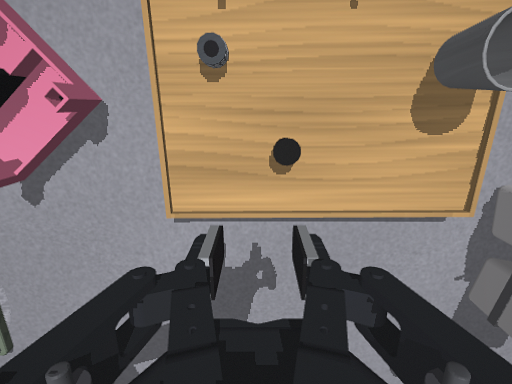

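```bash
cat >> h.py <<'E'
def rounds(v):
    W=v.world(); out=[]
    m=((W[...,2]>47)&(W[...,2]<66)&(W[...,0]>360)&(W[...,0]<640)&(W[...,1]>185)&(W[...,1]<405)).astype(np.uint8)
    for b in blobs(cv2.morphologyEx(m,cv2.MORPH_OPEN,np.ones((3,3))),60):
        z=np.median(W[b][:,2]); p=v.onz(contour(b),z); c,r=cv2.minEnclosingCircle(np.float32(p[:,:2])); out.append((np.array(c)+[0,1.8],r,z))
    return out
E
python3 - <<'E'
from h import *
M=np.array([490.,-155.5])
w=pick(445.2,337.4,0,59,60,40,240)
if w>20: place(*(M+[-.5,36]),0,106,50,240)
v=look(500,260,230); o=rounds(v); print(o)
if w>20 and len(o)==1:
    w=pick(*o[0][0],0,61,60,40,240)
    if w>20: place(*(M+[.5,-36]),0,108,50,240)
v=look(490,-157,270,"pics/mid2.png"); print("mid",tray(v,490,-157,58))
v=look(519,-363); c,ya,s,r=tray(v,519,-363); print(c,ya,s,r)
v=look(*c); print("B",tray(v,*c),sensors.read_state()["t"])
E
```

```text
pick t49.5 w28.6->28.4 f39.5 [-0.3 -0.6 -1.1]
placed touch False t54.9
[(array([521.80303955, 236.89896851]), 15.501387596130371, np.float64(57.32052662586261))]
pick t58.1 w28.0->28.5 f39.4 [ 0.2  0.  -0.3]
placed touch False t63.4
mid (array([ 489.86786652, -157.1195755 ]), np.float64(0.015564099626046171), [143.6577911376953, 150.26934814453125], np.float64(0.7880638196262595))
[ 518.11621094 -369.72123718] 0.050636717746628944 [144.42507934570312, 150.26925659179688] 0.7756455201613477
B (array([ 518.12607574, -369.79032898]), np.float64(0.050585527842197595), [144.34251403808594, 150.13352966308594], np.float64(0.7046280864834102)) 65.575
```

View pics/mid2.png

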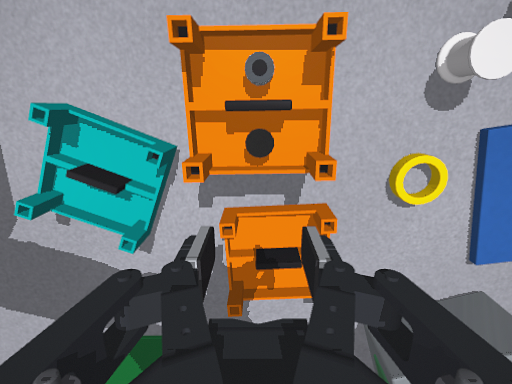

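```bash
python3 - <<'E'
from h import *
c=np.array([518.1,-368.]); a=.0506+np.pi/2
ctrl.gripper_to(40); go(*c,130,a); ctrl.move_l([*c,66],vel=120); ctrl.hold(.3); p0=sensors.read_state()["eef_pos"]; ctrl.gripper_to(0,60)
ctrl.hold(.3);p=sensors.read_state()["eef_pos"]; print(p0.round(2),p.round(2),sensors.read_state()["grip_width"])
ctrl.move_l([*c,240],vel=150); print(sensors.read_state()["force"].round(1))
z=seat([490.1+p[0]-518.1,-155.3],.0155+np.pi/2,p[2]+116)
View("side","pics/side_s2.png")
i=cv2.imread('pics/side_s2.png');cv2.imwrite('pics/side_s2c.png',cv2.resize(i[80:240,170:350],None,fx=3.5,fy=3.5))
E
```

```text
[ 518.61 -368.43   67.01] [ 518.26 -368.11   66.38] 8.49834138251564
[ 0.1  0.2 -3.5]
over [ 490.25 -155.36  217.39]
touch1 False
down False [ 490.29 -155.37  182.11] [-3.   1.7  5.3] [0.32 0.57 0.06] t74.0
```

View pics/side_s2c.png

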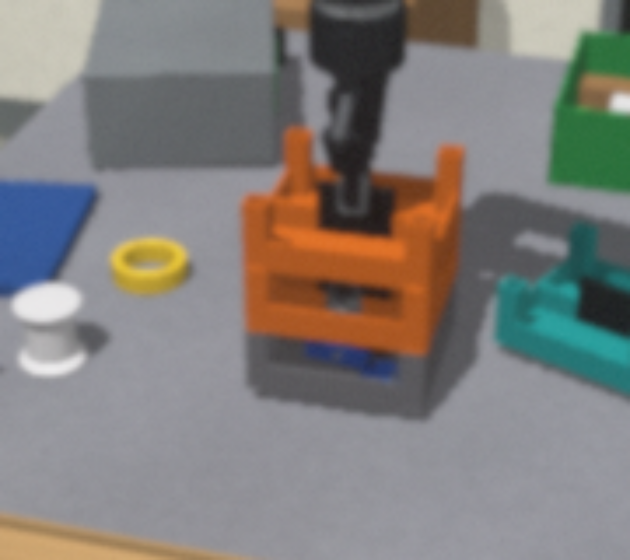

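The second orange tray is seated flush on the first (crop around (350,270)), and the washers can be seen through the gap. I'll release it, check once from above, and look at the shelf for late clips before handing in.

```bash
python3 - <<'E'
from h import *
ctrl.gripper_to(40); p=sensors.read_state()["eef_pos"]; ctrl.move_l([p[0],p[1],300],vel=150)
v=look(490,-157,330); print("top",tray(v,490,-157,116))
W=v.world();m=(np.abs(W[...,2]-188)<8)&(np.hypot(W[...,0]-490,W[...,1]+157)<112)
print([np.median(W[b],0).round(1) for b in blobs(m.astype(np.uint8),60)])
v=look(540,300,260); print("shelf clips",[c for c in clips(v,44) if c[0][1]>180],rounds(v)); print(sensors.read_state()["t"])
E
```

```text
top (array([ 490.20422363, -157.20489883]), np.float64(0.016521802140459188), [144.03421020507812, 150.18528747558594], np.float64(0.7649455277807959))
[array([552.9, -93.3, 186.8]), array([423.7, -95.2, 186.8]), array([ 554.9, -216.7,  186.9]), array([ 425.5, -218.9,  187. ])]
shelf clips [] []
78.875
```

All four top posts are level at z ≈ 187 mm, which matches a fully seated stack, and the shelf is clear.

```bash
python3 -c "
from plant import ctrl
print(ctrl.finish_job())"
```

```text
the job is handed in; nothing more can be done
None
```

The launch kit is built and handed in at about 79 s: the one long and one short new clip are in their rows, the washers and stopper are in the middle tray, and both orange trays measured fully seated; no verdict came back.

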